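# Fill the shaker caddy and open the seasoning canister with the unknown thread

### The job

Get the fruit stall's seasonings ready: first put the two spare green shakers that stand on the slab upright into the two empty cells of the wooden caddy, leaving the shakers already in it alone. Then open the canister on the blue board: its cap may have a right-hand or a left-hand thread, so try both ways without forcing it, and lift the cap well clear, about a hand's breadth above where it sat. Finish while holding the cap still up there in the gripper, and do not disturb the other canister's cap, the two loose mangoes or the steel cup.

Things in the scene. Friction and masses are not known exactly. Their poses are not given: they have to be found in the camera images.
- cell_0 (a point): floor centre of caddy cell 0 (0 to 3 in a row along the caddy's y axis, 49 mm apart), 4 mm above the slab; cell 44 mm (x) by 45 mm (y) inside, 30 mm deep, walls 4 mm, rim 34 mm above the slab; the wooden caddy is fixed; x across the row, y along the row, z up. Two cells hold a shaker, two are empty; which ones varies
- cell_1 (a point): floor centre of caddy cell 1 (0 to 3 in a row along the caddy's y axis, 49 mm apart), 4 mm above the slab; cell 44 mm (x) by 45 mm (y) inside, 30 mm deep, walls 4 mm, rim 34 mm above the slab; the wooden caddy is fixed; x across the row, y along the row, z up. Two cells hold a shaker, two are empty; which ones varies
- cell_2 (a point): floor centre of caddy cell 2 (0 to 3 in a row along the caddy's y axis, 49 mm apart), 4 mm above the slab; cell 44 mm (x) by 45 mm (y) inside, 30 mm deep, walls 4 mm, rim 34 mm above the slab; the wooden caddy is fixed; x across the row, y along the row, z up. Two cells hold a shaker, two are empty; which ones varies
- cell_3 (a point): floor centre of caddy cell 3 (0 to 3 in a row along the caddy's y axis, 49 mm apart), 4 mm above the slab; cell 44 mm (x) by 45 mm (y) inside, 30 mm deep, walls 4 mm, rim 34 mm above the slab; the wooden caddy is fixed; x across the row, y along the row, z up. Two cells hold a shaker, two are empty; which ones varies
- shaker_a_centre (a point): centre, half-way up, of a green shaker with a steel top, 36 mm across, 95 mm high, 90 g, upright (z up); already in the caddy, leave it
- shaker_b_centre (a point): centre, half-way up, of a green shaker with a steel top, 36 mm across, 95 mm high, 90 g, upright (z up); already in the caddy, leave it
- shaker_c_centre (a point): centre, half-way up, of a green shaker with a steel top, 36 mm across, 95 mm high, 90 g, upright (z up); a spare on the slab
- shaker_d_centre (a point): centre, half-way up, of a green shaker with a steel top, 36 mm across, 95 mm high, 90 g, upright (z up); a spare on the slab
- serving_board_top (a point): centre of the top of the blue board, round, 120 mm across, 8 mm thick, fixed; the canister to open stands on it within 20 mm of this point
- jar_a: steel canister with a red band, fixed; body 92 mm across, shoulder sloping up to 85 mm, neck 30 mm across up to 124 mm (under the cap); origin at its foot's centre, 8 mm above the slab. One canister's thread is right-handed (opens anticlockwise seen from above), the other's left-handed; they look alike and either may stand on the blue board.
- jar_b: steel canister with a red band, fixed; body 92 mm across, shoulder sloping up to 85 mm, neck 30 mm across up to 124 mm (under the cap); origin at its foot's centre, 8 mm above the slab. One canister's thread is right-handed (opens anticlockwise seen from above), the other's left-handed; they look alike and either may stand on the blue board.
- cap_a_centre (a point): centre (half-way up) of the orange ribbed cap of jar_a: 60 mm across, 40 mm high, 50 g, white stripe on top; it sits with its underside 90 mm above the jar's foot. Quarter-turn thread: turned the right way it is free from 0.9 to 2.2 rad (aim for 1.3) and then lifts straight off, clear after 35 mm; the wrong way meets a hard stop within 0.15 rad (do not wrench on it); locked, it lifts only 2.5 mm.
- cap_b_centre (a point): centre (half-way up) of the orange ribbed cap of jar_b: 60 mm across, 40 mm high, 50 g, white stripe on top; it sits with its underside 90 mm above the jar's foot. Quarter-turn thread: turned the right way it is free from 0.9 to 2.2 rad (aim for 1.3) and then lifts straight off, clear after 35 mm; the wrong way meets a hard stop within 0.15 rad (do not wrench on it); locked, it lifts only 2.5 mm.
- cup: steel tumbler, 60 mm across, 75 mm high, loose; origin at its foot; leave alone
- mango_near: yellow mango, 112 mm long (x), 70 mm thick, loose; origin at its underside; leave alone
- mango_side: green mango, 112 mm long (x), 70 mm thick, loose; origin at its underside; leave alone
Mind the look-alikes: they are no part of the job. Leave any orange look-alike of the part that bears shaker_c_centre alone.

How it is judged:
By the outcome, as a careful person would: the job done as asked, in the order asked, and still so for the second after the job is handed in, while the arm keeps its last pose, push and grip.
It also fails if it takes over 67 s, if anything falls off the work surface, if the arm or the gripper's body presses on something with over 40 N, if the wrist force passes 120 N, or if a joint passes its speed limit or range.

### The arm

A 7-joint arm with a two-finger parallel gripper is mounted at the origin on the work surface. World frame = base frame: x ahead of the robot, y to its left, z up, the work surface at z = 0. Lengths are in mm, angles in rad, forces in N, time in s.
With the tool pointing down it reaches from about 425 to 1025 mm from the base axis. Payload 3.6 kg.
Tool frame: the origin (TCP) lies midway between the tips of the shut fingers; the grasp point (between the pads) lies ctrl.tcp_to_grasp behind it (ctrl.tcp_to_grasp is the distance from the TCP to the grasp point, in mm); z points along the fingers, y is the line along which they close (so a half turn about z gives the same grasp; the last joint's range is limited). The gripper opens to 85 mm and grips with 20 to 120 N. Pads are 22 mm wide; open, the fingers measure 114 mm over their backs; the gripper's body (76 mm by 85 mm) begins 54 mm behind the grasp point. The pads swing forward as they close: fully open they stand 13 mm farther back than shut.
Start: joints at [-1.274, 0.591, 0.048, 1.609, -0.033, 0.943, -0.034], TCP at [275.498, 670.619, 231.302] pointing down, gripper open.
Joint ranges: [-2.69, 2.69], [-0.47, 2.24], [-1.27, 1.36], [0.19, 2.51], [-1.53, 4.68], [0.08, 2.07], [-3.09, 3.09]. Speed limits (rad/s): [2.57, 2.57, 3.14, 3.14, 3.14, 3.14, 3.14].

### API

Orientations are given as a unit quaternion [x, y, z, w].
In Python, from bench import ctrl, viewer gives the robot as it stands.
- The arm moves only by the shell command python3 -m creep 'ROWS' [OPENING] [FORCE]. ROWS is JSON, a list that holds one entry, the list of rows, each a list of 6 numbers: the shift along the tool's x, y, z in units of 40 mm (1.0 is 40 mm), then the turn, a rotation vector about the tool's x, y, z in units of 6 degrees (1.0 is 6 degrees). A call has 1 to 20 rows; each row is the pose to reach, as a shift and turn from the pose commanded when the call began, along the tool's axes at that moment; what a row does not reach only later rows make up. A row lasts 1/10 s, in which the tool goes at most 50 mm and 8.59 degrees, less where a joint would pass 70% of its speed; a pose out of reach is approached as far as the arm can. A call with a gripper value outside its range is refused whole. OPENING is the finger opening in mm, from 0 to 85.4, set as the call begins (- or left out, the last holds). The fingers move at their own pace and stop on an object; FORCE is the grip in N (left out, the last holds). Time passes only in rows, so rows that repeat a pose let the fingers close. It gives the time, the measured TCP pose, the force, the opening and the grip force at its end, in the units of the state.
- ctrl.read_state(): the state, without advancing time (a new reading comes with each control period).
- viewer.capture(name): name is "scene" or "top"; returns a dict with "img" (400x640x3 uint8, red, green, blue), "z_map" (400x640 float32, mm along the optical axis (not along the pixel's ray), 0 where there is no reading), "fov_y" (degrees; the focal length in pixels is half the picture's height over the tangent of half this angle, whatever the lens; pixels are square), "cx", "cy" (the principal point, pixels), "dist_coeffs" ([k1, k2, p1, p2, k3] as OpenCV has them; the pictures are not rectified), "world_from_camera" (4x4, takes a point from camera to world coordinates). Camera axes: x right, y up, looking along -z (the intrinsics and any distortion apply to the point x, -y, -z); pixel columns grow to the right and rows downward; lengths in mm; the calibration is good to about 2 mm. A picture is of the moment at which its call begins.
- ctrl.hand_in(): hands the job in; it is judged then, once.
The state is a dict: "t": time; "joint_positions": joint angles; "qd": joint speeds; "joint_efforts": joint torques, N m; "eef_pos": TCP position; "eef_rot": TCP orientation; "contact_force": force on the tool from outside, world axes, zero at the start; "ft_torque": the same for the moment, N m; "width": finger opening in mm; "gripper_force": force on a finger pad.
Only numpy, scipy, OpenCV 4.12 (cv2) and the standard library are available. Lean on these libraries where they do the work, as an engineer would, in place of code of your own. Each camera call takes 0.05 s, during which the arm holds its last target. There are 200 camera calls.

## Working session

There is one attempt and no reset: what is moved stays moved. The work goes in short steps, Python scripts to look and compute and a shell command to move; the robot and the scene stay as the last step left them, time stands still between calls to the robot, and variables do not carry over. Pictures are saved under pics/ and viewed, at most 10 in all, crops included, and the job is handed in when it is done.

```bash
mkdir -p pics; ls; cat > h.py <<'E'
import numpy as np, cv2
from bench import ctrl, viewer
def cap(n):
    d=viewer.capture(n); return d
def cloud(d):
    h,w=d["z_map"].shape; f=h/2/np.tan(np.radians(d["fov_y"])/2)
    K=np.array([[f,0,d["cx"]],[0,f,d["cy"]],[0,0,1.]])
    u,v=np.meshgrid(np.arange(w),np.arange(h))
    p=cv2.undistortPoints(np.stack([u,v],-1).reshape(-1,1,2).astype(np.float64),K,np.array(d["dist_coeffs"],float)).reshape(h,w,2)
    z=d["z_map"]; P=np.stack([p[...,0]*z,-p[...,1]*z,-z,np.ones_like(z)],-1)
    W=(P@np.array(d["world_from_camera"]).T)[...,:3]; W[z<=0]=np.nan
    return W
E
python3 - <<'E'
from h import *
for n in("top","scene"):
    d=cap(n); cv2.imwrite(f"pics/{n}0.png",d["img"][...,::-1]); np.save(n+"0.npy",cloud(d)); np.save(n+"0i.npy",d["img"])
    print(n,np.round(d["world_from_camera"],2).tolist())
print(ctrl.read_state(),ctrl.tcp_to_grasp)
E
```

```text
pics
top [[-0.05, 0.97, -0.22, 321.83], [-1.0, -0.05, 0.01, 13.74], [-0.0, 0.22, 0.98, 1308.45], [0.0, 0.0, 0.0, 1.0]]
scene [[-0.47, -0.49, 0.74, 1352.31], [0.88, -0.24, 0.41, 421.26], [-0.02, 0.84, 0.54, 652.35], [0.0, 0.0, 0.0, 1.0]]
{'t': 0.1, 'joint_positions': array([-1.27450931,  0.59205517,  0.04830263,  1.60969952, -0.03329318,
        0.94271096, -0.03371034]), 'qd': array([ 8.59013464e-05, -3.29281656e-03, -4.88934234e-04, -1.11743164e-03,
       -1.51526145e-03, -1.09895166e-03,  9.44457642e-04]), 'joint_efforts': array([ 4.89189610e-03, -5.49996293e+01,  1.55341297e+00, -1.98824233e+01,
        9.71439353e-03,  3.82111233e-03, -1.23282496e-05]), 'eef_pos': array([275.19940561, 669.92438676, 230.23311328]), 'eef_rot': array([ 1.93625059e-01,  9.81075057e-01, -1.02463555e-03, -1.40294545e-04]), 'contact_force': array([-0.18553265, -0.90096631,  0.08031183]), 'ft_torque': array([ 0.00448659, -0.0286447 , -0.05965661]), 'gripper_force': 0.0, 'width': 85.46746761892643} 18.700000000000003
```

View pics/top0.png

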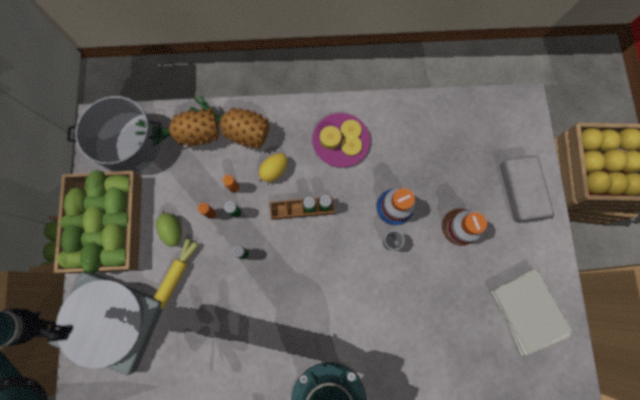

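View pics/scene0.png

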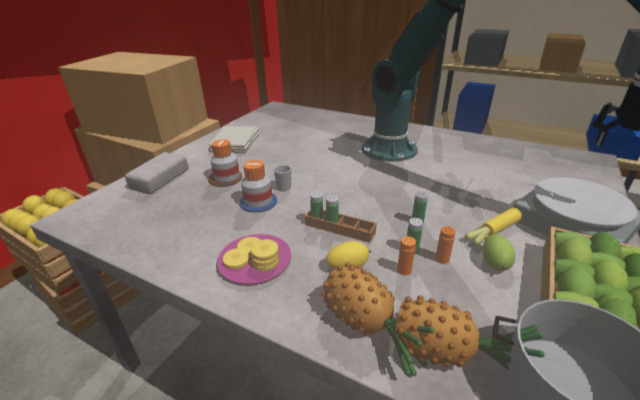

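The top view shows green spares at (232,209) and (242,253), with orange look-alikes at (230,184) and (206,210). The caddy runs from (270,212) to (335,205) with its two right-hand cells filled, and its two left-hand cells are empty. The blue-board canister's cap is at (403,197) and the cup at (394,242).

```bash
python3 - <<'E'
from h import *
W=np.load("top0.npy"); S=np.load("scene0.npy"); 
def comps(W,lo,hi,name):
    m=(W[...,2]>lo)&(W[...,2]<hi)&(W[...,0]>250)&(W[...,0]<950)&(np.abs(W[...,1])<600)
    n,l,st,c=cv2.connectedComponentsWithStats(m.astype(np.uint8))
    for i in range(1,n):
        if st[i,4]<12: continue
        P=W[l==i]; (cx,cy),(w,h),a=cv2.minAreaRect(P[:,:2].astype(np.float32))
        print(name,np.round(c[i]),st[i,4],"mean",P.mean(0).round(1),"box",round(cx,1),round(cy,1),round(w),round(h),round(a,1))
comps(W,84,104,"T z95"); comps(S,86,104,"S z95")
comps(W,122,150,"T cap"); comps(S,128,150,"S cap")
comps(W,26,42,"T rim"); comps(S,26,42,"S rim")
# slab check
for A in(W,S): 
    z=A[...,2]; g=z[(np.abs(z)<15)&(A[...,0]>300)&(A[...,0]<800)&(np.abs(A[...,1])<400)]; print("slab",np.median(g))
i=np.load("top0i.npy")[170:280,190:440]; j=np.load("scene0i.npy")[130:290,200:460]
cv2.imwrite("pics/c1.png",np.vstack([cv2.resize(i,(750,330),interpolation=3)[:,:,::-1]]))
E
```

```text
T z95 [193. 123.] 775 mean [847.4 377.4  95.5] box 852.5 381.5 115 139 35.0
T z95 [129. 103.] 22 mean [927.4 581.3  94.2] box 926.1 578.0 46 3 66.0
T z95 [243. 124.] 721 mean [834.8 219.6  95.7] box 843.0 220.0 140 99 59.4
T z95 [141. 147.] 194 mean [778.  536.5  94. ] box 789.6 539.4 46 173 62.0
T z95 [140. 125.] 29 mean [849.4 539.4  96.9] box 849.6 539.1 29 11 77.7
T z95 [143. 132.] 15 mean [823.8 529.2 100. ] box 824.5 528.5 12 10 82.6
T z95 [228. 180.] 107 mean [659.2 269.5  94.4] box 660.7 270.4 33 32 88.9
T z95 [396. 206.] 206 mean [ 553.3 -231.3   88.8] box 558.1 -235.0 84 65 44.2
T z95 [120. 199.] 61 mean [617.3 595.7  89.3] box 620.8 594.7 50 10 0.1
T z95 [325. 201.] 108 mean [579.1 -20.8  98.1] box 580.4 -20.4 32 33 15.0
T z95 [309. 202.] 111 mean [577.3  27.8  97.8] box 577.9 27.8 32 34 16.4
T z95 [230. 206.] 109 mean [576.9 263.8  94.7] box 577.2 263.9 33 32 60.0
T z95 [203. 208.] 114 mean [576.2 342.8  94.1] box 577.2 343.9 32 33 24.6
T z95 [464. 227.] 223 mean [ 479.6 -427.9   89.9] box 483.0 -436.1 85 67 18.0
T z95 [118. 235.] 62 mean [509.2 595.9  89.1] box 510.2 594
[... 4494 characters left out ...]
 rim [405. 264.] 73 mean [673.1 275.4  33.7] box 670.2 273.5 21 36 5.5
S rim [325. 300.] 19 mean [861.6 157.2  33.5] box 861.2 156.4 11 7 63.7
S rim [337. 315.] 22 mean [884.5 196.   31.8] box 885.1 197.4 17 5 79.6
S rim [351. 325.] 48 mean [897.3 232.6  35. ] box 896.2 231.2 39 8 86.3
S rim [372. 331.] 52 mean [891.3 276.8  36.4] box 890.0 278.1 7 50 37.2
S rim [549. 331.] 118 mean [733.7 582.   34.4] box 735.4 577.8 5 47 24.0
S rim [433. 360.] 142 mean [898.5 397.5  34.6] box 900.1 398.6 14 84 10.9
S rim [406. 371.] 31 mean [946.1 361.1  40.1] box 945.3 359.4 18 8 73.7
S rim [511. 385.] 146 mean [884.5 527.7  34. ] box 881.5 526.6 63 5 28.1
slab 0.24189254770362822
slab 0.26213663790542796
```

View pics/c1.png

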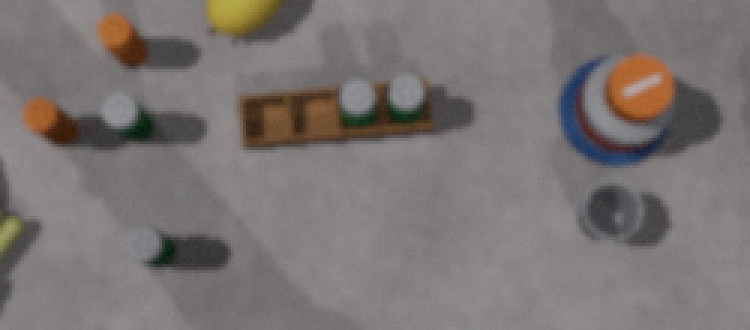

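The crop confirms that cells 2 and 3 (the +y end, caddy centre about (577,54), yaw about 2°) are empty. First move: to above spare d at (445,243), with the closing axis along world x.

```bash
cat > u.py <<'E'
# u.py x y z yaw(deg of tool y axis in world): print units from present pose
import sys; from h import *
from scipy.spatial.transform import Rotation as R
x,y,z,a=map(float,sys.argv[1:5]); s=ctrl.read_state(); q=R.from_quat(s["eef_rot"]); a=np.radians(a)
yy=np.array([np.cos(a),np.sin(a),0]); zz=np.array([0,0,-1.]); T=R.from_matrix(np.stack([np.cross(yy,zz),yy,zz],1))
print(s["t"],s["eef_pos"].round(1),"units",(q.inv().apply(np.array([x,y,z])-s["eef_pos"])/40).round(2),(np.degrees((q.inv()*T).as_rotvec())/6).round(2),"j",s["joint_positions"].round(2),"F",s["contact_force"].round(1),round(s["width"],1),s["gripper_force"])
E
python3 u.py 445 243 150 0
```

```text
0.1 [275.2 669.9 230.2] units [-7.98 -8.26  2.02] [-2.000e-02  1.000e-02  1.128e+01] j [-1.27  0.59  0.05  1.61 -0.03  0.94 -0.03] F [-0.2 -0.9  0.1] 85.5 0.0
```

```bash
python3 -m creep '[[[-0.8,-0.8,0,0,0,1.1],[-1.6,-1.65,0,0,0,2.2],[-2.4,-2.5,0.1,0,0,3.4],[-3.2,-3.3,0.3,0,0,4.5],[-4.0,-4.1,0.5,0,0,5.6],[-4.8,-5.0,0.7,0,0,6.8],[-5.6,-5.8,1.0,0,0,7.9],[-6.4,-6.6,1.3,0,0,9.0],[-7.2,-7.4,1.6,0,0,10.1],[-7.7,-7.9,1.8,0,0,10.8],[-7.98,-8.26,2.0,0,0,11.28],[-7.98,-8.26,2.0,0,0,11.28],[-7.98,-8.26,2.0,0,0,11.28],[-7.98,-8.26,2.0,0,0,11.28]]]' 60; python3 u.py 445 243.5 47 0
```

```text
t: 1.5
eef_pos: [445.0, 245.5, 151.5]
eef_rot: [0.706, 0.708, 0.0, -0.0]
contact_force: [0.5, 0.9, -0.2]
width: 60.1
gripper_force: 0.0
1.5 [445.  245.5 151.5] units [-0.05 -0.    2.61] [ 0.   -0.01  0.03] j [-0.84  0.46  0.33  2.17 -0.29  0.55 -0.29] F [ 0.5  0.9 -0.2] 60.1 0.0
```

```bash
python3 -m creep '[[[-0.05,0,0.6,0,0,0],[-0.05,0,1.3,0,0,0],[-0.05,0,2.0,0,0,0],[-0.05,0,2.4,0,0,0],[-0.05,0,2.6,0,0,0],[-0.05,0,2.6,0,0,0],[-0.05,0,2.6,0,0,0]]]'; python3 -m creep '[[[0,0,0,0,0,0],[0,0,0,0,0,0],[0,0,0,0,0,0],[0,0,0,0,0,0],[0,0,0,0,0,0],[0,0,0,0,0,0]]]' 25 40; python3 u.py 574.3 127.3 130 2
```

```text
t: 2.2
eef_pos: [445.6, 242.6, 47.9]
eef_rot: [0.707, 0.707, 0.001, 0.0]
contact_force: [0.7, 0.6, -0.3]
width: 60.1
gripper_force: 0.0
t: 2.8
eef_pos: [445.7, 242.2, 48.2]
eef_rot: [0.707, 0.707, 0.001, -0.0]
contact_force: [-1.2, 1.0, 5.7]
width: 34.8
gripper_force: 39.7
2.8 [445.7 242.2  48.2] units [-2.87  3.22 -2.04] [ 0.01 -0.01 -0.34] j [-0.73  0.64  0.2   2.22 -0.39  0.32 -0.2 ] F [-1.2  1.   5.7] 34.8 39.740156450425275
```

```bash
python3 -m creep '[[[0,0,-0.3,0,0,0],[0,0,-0.9,0,0,0],[-0.2,0.2,-1.5,0,0,0],[-0.7,0.8,-2.0,0,0,0],[-1.2,1.4,-2.0,0,0,-0.1],[-1.7,2.0,-2.0,0,0,-0.2],[-2.2,2.5,-2.0,0,0,-0.3],[-2.6,2.9,-2.0,0,0,-0.34],[-2.8,3.15,-2.0,0,0,-0.34],[-2.88,3.23,-2.0,0,0,-0.34],[-2.88,3.23,-2.0,0,0,-0.34],[-2.88,3.23,-2.0,0,0,-0.34],[-2.88,3.23,-2.0,0,0,-0.34]]]'; python3 - <<'E'
from h import *
W=cloud(cap("scene"));V=cloud(cap("top"))
s=ctrl.read_state();p=s["eef_pos"];print(p.round(1))
for n,A in(("S",W),("T",V)):
    i=cv2.imwrite
    near=(np.hypot(A[...,0]-p[0],A[...,1]-p[1])<30)
    for lo in(75,80,90,100,110):
        m=near&(A[...,2]>lo)&(A[...,2]<lo+10); P=A[m]
        if len(P)>5: print(n,lo,len(P),P.min(0).round(1),P.max(0).round(1))
d=cap("scene")["img"][150:290,260:460]; cv2.imwrite("pics/c2.png",cv2.resize(d,(800,560),interpolation=3)[...,::-1])
E
python3 u.py 574.3 127.3 52 2
```

```text
t: 4.1
eef_pos: [573.2, 127.9, 127.1]
eef_rot: [0.694, 0.72, -0.0, -0.001]
contact_force: [-0.3, -0.5, -0.8]
width: 34.9
gripper_force: 40.0
[573.6 127.5 127.2]
S 75 18 [568.6 119.1  79.7] [590.3 147.2  84.7]
S 80 36 [568.6 118.5  80. ] [590.3 148.   90. ]
S 90 39 [570.6 118.7  90.1] [590.7 148.1  99.8]
S 100 41 [572.8 117.2 100.2] [591.4 147.9 110. ]
S 110 42 [564.9 116.6 110.2] [590.7 147.9 119.8]
T 90 8 [557.9 110.1  92.7] [575.  119.8  99.8]
4.25 [573.8 127.3 127.3] units [-0.    0.01  1.88] [-0.01 -0.    0.02] j [-0.5   0.58  0.29  2.01 -0.28  0.59  0.01] F [ 0.6 -0.5 -1. ] 35.0 40.04645772976801
```

View pics/c2.png

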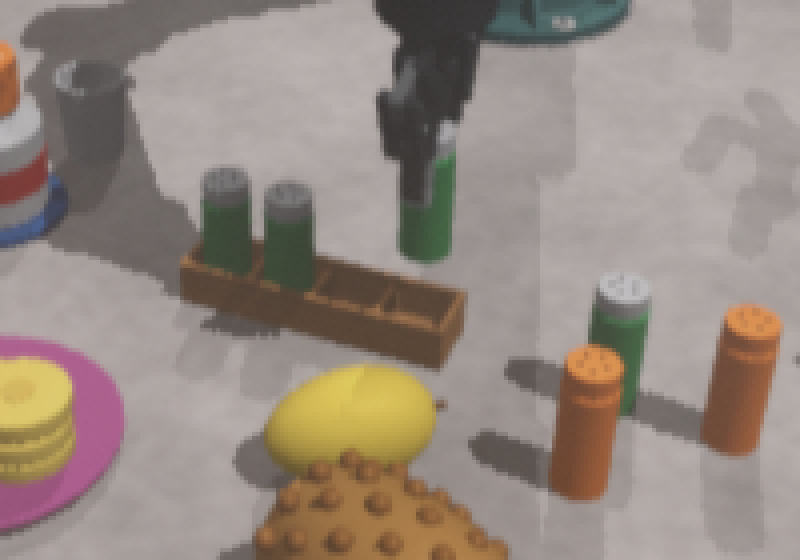

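The shaker is upright in the gripper, bottom at about z=79, above the far empty cell. Lower and release.

```bash
python3 -m creep '[[[0,0,0.4,0,0,0],[0,0,0.8,0,0,0],[0,0,1.1,0,0,0],[0,0,1.3,0,0,0],[0,0,1.5,0,0,0],[0,0,1.65,0,0,0],[0,0,1.78,0,0,0],[0,0,1.84,0,0,0],[0,0,1.84,0,0,0],[0,0,1.84,0,0,0]]]'; python3 u.py 574.3 127.3 52 2
```

```text
t: 5.25
eef_pos: [574.6, 126.5, 53.9]
eef_rot: [0.695, 0.719, 0.0, 0.0]
contact_force: [0.7, -0.6, -0.2]
width: 35.0
gripper_force: 40.0
5.25 [574.6 126.5  53.9] units [ 0.02 -0.01  0.05] [ 0. -0.  0.] j [-0.45  0.69  0.22  2.04 -0.33  0.45  0.05] F [ 0.7 -0.6 -0.2] 35.0 40.04804399271961
```

```bash
python3 -m creep '[[[0,0,0.02,0,0,0],[0,0,0.03,0,0,0],[0,0,0.03,0,0,0]]]'; python3 -m creep '[[[0,0,0,0,0,0],[0,0,0,0,0,0],[0,0,0,0,0,0],[0,0,0,0,0,0],[0,0,-0.4,0,0,0],[0,0,-1.2,0,0,0],[0,0,-2.2,0,0,0],[0,0,-2.8,0,0,0],[0,0,-2.8,0,0,0],[0,0,-2.8,0,0,0]]]' 60; python3 u.py 578 265 160 2
```

```text
t: 5.55
eef_pos: [574.5, 126.5, 52.6]
eef_rot: [0.694, 0.719, 0.0, 0.0]
contact_force: [-0.8, 0.1, -1.3]
width: 34.7
gripper_force: 40.0
t: 6.55
eef_pos: [574.3, 126.6, 164.8]
eef_rot: [0.694, 0.72, 0.0, 0.0]
contact_force: [-0.9, -0.9, 0.9]
width: 59.8
gripper_force: 0.0
6.55 [574.3 126.6 164.8] units [3.45 0.21 0.12] [ 0.01 -0.    0.01] j [-0.52  0.52  0.32  1.99 -0.26  0.67 -0.01] F [-0.9 -0.9  0.9] 59.8 0.0
```

```bash
python3 -m creep '[[[0.8,0.05,0,0,0,0],[1.8,0.1,0,0,0,0],[2.7,0.15,0,0,0,0],[3.2,0.2,0,0,0,0],[3.45,0.21,0.12,0,0,0],[3.45,0.21,0.12,0,0,0],[3.45,0.21,0.12,0,0,0],[3.45,0.21,0.12,0,0,0]]]'; python3 u.py 578 265 48 2
```

```text
t: 7.35
eef_pos: [578.2, 261.8, 159.6]
eef_rot: [0.696, 0.718, -0.001, 0.0]
contact_force: [0.2, 0.3, 0.6]
width: 60.1
gripper_force: 0.0
7.35 [578.2 261.8 159.6] units [ 0.09 -0.    2.79] [-0.    0.02 -0.03] j [-0.72  0.58  0.32  1.89 -0.27  0.72 -0.21] F [0.2 0.3 0.6] 60.1 0.0
```

```bash
python3 -m creep '[[[0.02,0,0.6,0,0,0],[0.02,0,1.4,0,0,0],[0.02,0,2.1,0,0,0],[0.02,0,2.6,0,0,0],[0.02,0,2.79,0,0,0],[0.02,0,2.79,0,0,0],[0.02,0,2.79,0,0,0]]]'; python3 -m creep '[[[0,0,0,0,0,0],[0,0,0,0,0,0],[0,0,0,0,0,0],[0,0,0,0,0,0],[0,0,0,0,0,0],[0,0,0,0,0,0]]]' 25 40; python3 u.py 576.3 78.3 130 2
```

```text
t: 8.05
eef_pos: [578.8, 264.9, 49.1]
eef_rot: [0.695, 0.719, 0.001, 0.0]
contact_force: [-0.2, 0.2, 0.0]
width: 59.9
gripper_force: 0.0
t: 8.65
eef_pos: [578.6, 265.8, 49.4]
eef_rot: [0.694, 0.719, 0.001, 0.0]
contact_force: [-0.2, -0.3, 7.0]
width: 34.9
gripper_force: 39.7
8.65 [578.6 265.8  49.4] units [-4.68 -0.22 -2.02] [ 0.02 -0.01  0.  ] j [-0.67  0.73  0.24  1.93 -0.33  0.52 -0.16] F [-0.2 -0.3  7. ] 34.9 39.725774925354926
```

```bash
python3 -m creep '[[[0,0,-0.3,0,0,0],[0,0,-0.9,0,0,0],[0,0,-1.8,0,0,0],[0,0,-2.6,0,0,0],[-0.3,0,-3.2,0,0,0],[-1.0,0,-3.3,0,0,0],[-1.8,-0.1,-3.3,0,0,0],[-2.7,-0.1,-3.3,0,0,0],[-3.6,-0.2,-3.3,0,0,0],[-4.3,-0.2,-3.3,0,0,0],[-4.6,-0.22,-3.3,0,0,0],[-4.68,-0.22,-3.3,0,0,0],[-4.68,-0.22,-3.3,0,0,0],[-4.68,-0.22,-2.8,0,0,0],[-4.68,-0.22,-2.3,0,0,0],[-4.68,-0.22,-2.0,0,0,0],[-4.68,-0.22,-2.0,0,0,0],[-4.68,-0.22,-2.0,0,0,0]]]'; python3 - <<'E'
from h import *
d=cap("scene");A=cloud(d)
p=ctrl.read_state()["eef_pos"]
near=(np.hypot(A[...,0]-p[0],A[...,1]-p[1])<28)
for lo in(75,80,90,100):
    P=A[near&(A[...,2]>lo)&(A[...,2]<lo+10)]
    if len(P)>5: print(lo,len(P),P.min(0).round(1),P.max(0).round(1))
d=d["img"][150:290,260:460]; cv2.imwrite("pics/c3.png",cv2.resize(d,(800,560),interpolation=3)[...,::-1])
E
python3 u.py 576.3 78.3 53 2
```

```text
t: 10.45
eef_pos: [576.0, 79.2, 128.2]
eef_rot: [0.694, 0.72, 0.0, -0.0]
contact_force: [-0.2, 0.5, -0.5]
width: 34.9
gripper_force: 40.1
75 18 [565.2  71.1  80.2] [592.2  97.6  85. ]
80 37 [563.7  71.1  80.2] [592.8  97.8  89.9]
90 44 [566.5  69.2  90.1] [593.4  98.6  99.8]
100 36 [566.9  69.5 100.3] [592.8  97.7 109.1]
10.5 [576.3  78.8 128.6] units [-0.01 -0.    1.89] [ 0.01 -0.    0.01] j [-0.42  0.57  0.29  2.02 -0.29  0.59  0.1 ] F [-0.6 -0.7 -1. ] 34.9 40.07122683513444
```

View pics/c3.png

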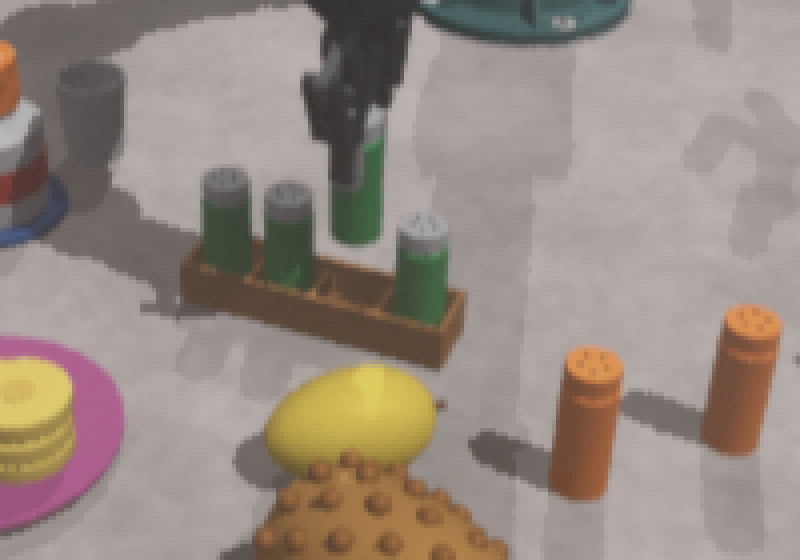

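The first shaker stands upright in the end cell and the second hangs upright over the remaining empty cell. Lower and release it.

```bash
python3 -m creep '[[[0,0,0.4,0,0,0],[0,0,0.8,0,0,0],[0,0,1.1,0,0,0],[0,0,1.3,0,0,0],[0,0,1.5,0,0,0],[0,0,1.65,0,0,0],[0,0,1.78,0,0,0],[0,0,1.86,0,0,0],[0,0,1.88,0,0,0],[0,0,1.88,0,0,0]]]'; python3 -m creep '[[[0,0,0,0,0,0],[0,0,0,0,0,0],[0,0,0,0,0,0],[0,0,0,0,0,0],[0,0,-0.4,0,0,0],[0,0,-1.2,0,0,0],[0,0,-2.2,0,0,0],[0,0,-3.2,0,0,0],[0,0,-3.7,0,0,0],[0,0,-3.7,0,0,0]]]' 60; python3 u.py 566.4 -243.6 200 -22
```

```text
t: 11.5
eef_pos: [575.7, 78.0, 53.5]
eef_rot: [0.695, 0.719, 0.0, -0.0]
contact_force: [-0.9, 0.0, 3.4]
width: 34.8
gripper_force: 40.3
t: 12.5
eef_pos: [578.1, 78.3, 204.3]
eef_rot: [0.695, 0.719, 0.003, 0.002]
contact_force: [0.2, 0.4, -0.4]
width: 59.7
gripper_force: 0.0
12.5 [578.1  78.3 204.3] units [-8.03 -0.58  0.09] [ 0.06 -0.03  4.  ] j [-0.47  0.47  0.35  1.97 -0.23  0.73  0.06] F [ 0.2  0.4 -0.4] 59.7 0.0
```

```bash
python3 -m creep '[[[-0.6,0,0,0,0,0.3],[-1.6,-0.1,0,0,0,0.8],[-2.7,-0.2,0,0,0,1.3],[-3.8,-0.3,0,0,0,1.9],[-4.9,-0.35,0,0,0,2.4],[-6.0,-0.45,0,0,0,3.0],[-7.0,-0.5,0,0,0,3.5],[-7.7,-0.55,0,0,0,3.9],[-8.03,-0.58,0,0,0,4.0],[-8.03,-0.58,0,0,0,4.0],[-8.03,-0.58,0,0,0,4.0],[-8.03,-0.58,0,0,0,4.0],[-8.03,-0.58,0,0,0,4.0]]]' 85; python3 - <<'E'
from h import *
for n in("scene","top"):
    d=cap(n);A=cloud(d); 
    m=(A[...,2]>80)&(A[...,2]<104)&(A[...,0]>540)&(A[...,0]<610)&(A[...,1]>-50)&(A[...,1]<150)
    k,l,st,c=cv2.connectedComponentsWithStats(m.astype(np.uint8))
    for i in range(1,k):
        P=A[l==i]
        if len(P)>20: print(n,P[:,:2].mean(0).round(1),P[:,2].max().round(1),len(P))
    if n=="scene": cv2.imwrite("pics/c4.png",cv2.resize(d["img"][110:270,200:400],(750,600),interpolation=3)[...,::-1])
E
python3 u.py 566.4 -243.6 102 -22
```

```text
t: 13.8
eef_pos: [564.4, -241.4, 200.7]
eef_rot: [0.828, 0.561, 0.0, -0.001]
contact_force: [0.0, 0.0, 1.0]
width: 85.1
gripper_force: 0.0
scene [585.4 -15.2] 103.2 133
scene [583.6  33.4] 102.2 135
scene [579.8  82. ] 102.7 139
scene [578.6 130.7] 102.0 148
top [579.1 -20.4] 103.9 109
top [576.6  28.2] 103.9 114
top [573.1  76.3] 103.9 115
top [571.6 125.8] 104.0 114
13.9 [ 564.3 -242.2  200.9] units [-0.01  0.06  2.47] [-0.   -0.01  0.03] j [ 0.01  0.53  0.46  1.91 -0.32  0.78  0.27] F [-0.7 -0.4 -0.1] 85.3 0.0
```

View pics/c4.png

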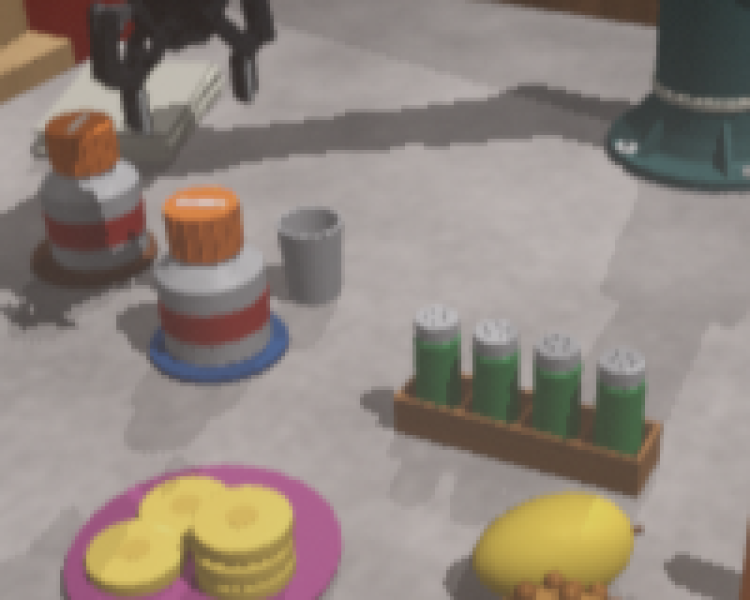

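All four shakers stand upright and level in the caddy, and the cap on the blue board is undisturbed. Descend over it and grip.

```bash
python3 -m creep '[[[0,0.06,0.5,0,0,0],[0,0.06,1.1,0,0,0],[0,0.06,1.7,0,0,0],[0,0.06,2.1,0,0,0],[0,0.06,2.4,0,0,0],[0,0.06,2.47,0,0,0],[0,0.06,2.47,0,0,0],[0,0.06,2.47,0,0,0]]]'; python3 u.py 566.4 -243.6 102 -22;  python3 -m creep '[[[0,0,0,0,0,0],[0,0,0,0,0,0],[0,0,0,0,0,0],[0,0,0,0,0,0],[0,0,0,0,0,0],[0,0,0,0,0,0]]]' 50 50; python3 u.py 566.4 -243.6 102 -22; python3 -c "
from h import *;print(ctrl.read_state()['ft_torque'])"
```

```text
t: 14.7
eef_pos: [566.7, -245.0, 103.0]
eef_rot: [0.829, 0.559, 0.0, 0.001]
contact_force: [-1.2, -0.4, 0.6]
width: 84.6
gripper_force: 0.0
14.7 [ 566.7 -245.   103. ] units [ 0.03 -0.02  0.02] [0.02 0.   0.  ] j [ 0.07  0.66  0.38  1.96 -0.41  0.6   0.34] F [-1.2 -0.4  0.6] 84.6 0.0
t: 15.3
eef_pos: [566.6, -244.9, 103.1]
eef_rot: [0.829, 0.559, 0.001, 0.0]
contact_force: [-1.2, 0.3, 6.3]
width: 59.1
gripper_force: 53.6
15.3 [ 566.6 -244.9  103.1] units [ 0.03 -0.02  0.03] [ 0.01 -0.    0.  ] j [ 0.07  0.66  0.38  1.96 -0.41  0.6   0.34] F [-1.2  0.3  6.3] 59.1 53.645195537101245
[ 0.10048287  0.2541916  -0.05614786]
```

Probe anticlockwise (tool −z), gently.

```bash
python3 -m creep '[[[0,0,0,0,0,-0.4],[0,0,0,0,0,-0.8],[0,0,0,0,0,-1.2],[0,0,0,0,0,-1.2]]]' - 60;python3 -c "
from h import *;print(ctrl.read_state()['ft_torque'])"; python3 -m creep '[[[0,0,0,0,0,-0.4],[0,0,0,0,0,-0.7],[0,0,0,0,0,-0.7]]]';python3 -c "
from h import *;print(ctrl.read_state()['ft_torque'])"; python3 u.py 566.4 -243.6 102 -22
```

```text
t: 15.7
eef_pos: [566.4, -245.2, 103.2]
eef_rot: [0.796, 0.605, 0.002, 0.0]
contact_force: [-0.2, 0.6, 6.1]
width: 59.6
gripper_force: 64.3
[ 0.23379172  0.19234632 -2.03284698]
t: 16.0
eef_pos: [566.1, -247.0, 103.0]
eef_rot: [0.773, 0.635, 0.001, 0.001]
contact_force: [-1.5, -2.7, 7.2]
width: 59.4
gripper_force: 74.3
[-0.52376981  0.24781066 -2.48018235]
16.0 [ 566.1 -247.   103. ] units [ 0.08 -0.01  0.03] [0.03 0.   1.8 ] j [ 0.11  0.65  0.33  1.96 -0.35  0.59  0.48] F [-1.5 -2.7  7.2] 59.4 74.25379246473312
```

Resistance grew quickly to about 2.5 N m, which looks like a stop. Go back and try clockwise.

```bash
python3 -m creep '[[[0,0,0,0,0,0.6],[0,0,0,0,0,1.2],[0,0,0,0,0,1.9],[0,0,0,0,0,1.9]]]';python3 -c "
from h import *;print(ctrl.read_state()['ft_torque'])"; python3 -m creep '[[[0,0,0,0,0,0.5],[0,0,0,0,0,1.0],[0,0,0,0,0,1.0]]]';python3 -c "
from h import *;print(ctrl.read_state()['ft_torque'])"; python3 -m creep '[[[0,0,0,0,0,0.5],[0,0,0,0,0,1.0],[0,0,0,0,0,1.0]]]';python3 -c "
from h import *;print(ctrl.read_state()['ft_torque'])"; python3 u.py 566.4 -243.6 102 -22
```

```text
t: 16.4
eef_pos: [566.7, -246.2, 103.1]
eef_rot: [0.827, 0.562, -0.001, 0.002]
contact_force: [-1.4, -2.4, 7.0]
width: 59.0
gripper_force: 73.0
[-0.49111723  0.28902568 -0.02648337]
t: 16.7
eef_pos: [567.0, -245.9, 103.1]
eef_rot: [0.855, 0.518, -0.0, 0.002]
contact_force: [-1.6, -1.7, 6.0]
width: 59.3
gripper_force: 72.9
[-0.38606755  0.23263661 -0.01849318]
t: 17.0
eef_pos: [567.2, -245.7, 103.1]
eef_rot: [0.881, 0.473, -0.0, 0.002]
contact_force: [-1.0, -2.1, 5.8]
width: 59.3
gripper_force: 72.9
[-0.34346217  0.14397439  0.01337869]
17.0 [ 567.2 -245.7  103.1] units [ 0.03 -0.05  0.03] [ 0.03  0.02 -1.93] j [ 0.03  0.67  0.44  1.96 -0.47  0.61  0.19] F [-1.  -2.1  5.8] 59.3 72.90768206119537
```

Clockwise turns freely (≈0 N m): left-hand thread. Turn on to about 1.3 rad.

```bash
python3 -m creep '[[[0,0,0,0,0,0.8],[0,0,0,0,0,1.7],[0,0,0,0,0,2.6],[0,0,0,0,0,3.5],[0,0,0,0,0,4.4],[0,0,0,0,0,5.3],[0,0,0,0,0,6.2],[0,0,0,0,0,7.1],[0,0,0,0,0,8.0],[0,0,0,0,0,8.9],[0,0,0,0,0,9.8],[0,0,0,0,0,10.4],[0,0,0,0,0,10.6],[0,0,0,0,0,10.6],[0,0,0,0,0,10.6]]]';python3 -c "
from h import *;print(ctrl.read_state()['ft_torque'])"; python3 u.py 566.4 -243.6 102 -22;  python3 -m creep '[[[0,0,-0.05,0,0,0],[0,0,-0.1,0,0,0],[0,0,-0.15,0,0,0],[0,0,-0.2,0,0,0],[0,0,-0.2,0,0,0]]]'
```

```text
t: 18.5
eef_pos: [566.5, -245.5, 103.1]
eef_rot: [0.998, -0.062, 0.0, 0.001]
contact_force: [-0.6, -0.7, 7.8]
width: 58.9
gripper_force: 73.0
[-0.19025896  0.32411307 -0.00893997]
18.5 [ 566.5 -245.5  103.1] units [-0.01 -0.05  0.03] [ 2.000e-02  1.000e-02 -1.253e+01] j [-0.15  0.75  0.74  1.97 -0.77  0.72 -0.64] F [-0.6 -0.7  7.8] 58.9 73.03177563473582
t: 19.0
eef_pos: [566.2, -244.4, 110.2]
eef_rot: [0.998, -0.066, -0.0, 0.0]
contact_force: [0.7, 0.0, -0.2]
width: 59.2
gripper_force: 72.2
```

It lifts with no resistance. Raise straight up to a total of about 100 mm and check.

```bash
python3 -m creep '[[[0,0,-0.2,0,0,0],[0,0,-0.5,0,0,0],[0,0,-0.9,0,0,0],[0,0,-1.3,0,0,0],[0,0,-1.7,0,0,0],[0,0,-2.1,0,0,0],[0,0,-2.3,0,0,0],[0,0,-2.35,0,0,0],[0,0,-2.35,0,0,0],[0,0,-2.35,0,0,0],[0,0,-2.35,0,0,0],[0,0,-2.35,0,0,0]]]'; python3 - <<'E'
from h import *
d=cap("scene"); cv2.imwrite("pics/c5.png",cv2.resize(d["img"][80:280,200:460],(780,600),interpolation=3)[...,::-1])
E
```

```text
t: 20.2
eef_pos: [565.8, -244.4, 203.5]
eef_rot: [0.998, -0.066, -0.001, -0.0]
contact_force: [-0.6, 0.2, -0.2]
width: 59.2
gripper_force: 72.2
```

View pics/c5.png

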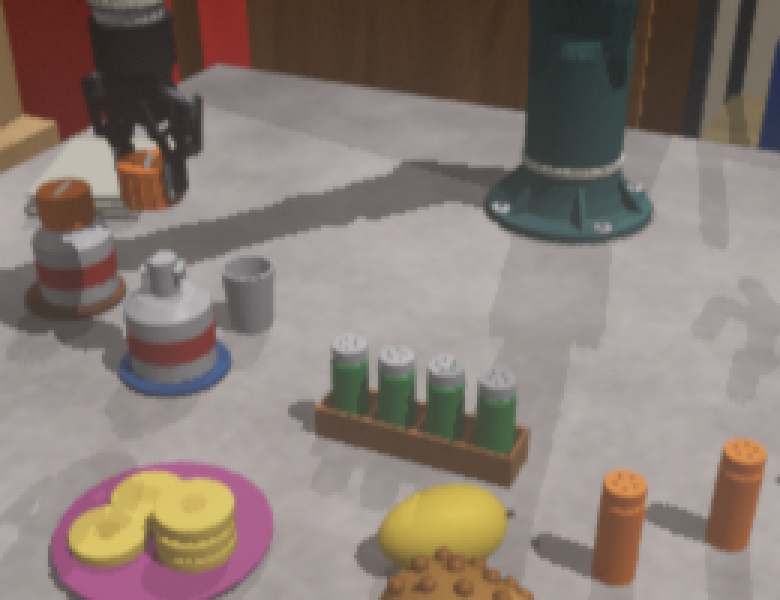

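The cap is held well above the bare neck. The shakers, cup, mangoes and the other canister are all in place.

```bash
python3 -c "
from bench import ctrl;print(ctrl.hand_in())"
```

```text
the job is handed in; nothing more can be done
None
```

The job is handed in: both spare shakers stand upright in the caddy's empty cells, and the blue-board canister's cap (left-hand thread) is held in the gripper about 100 mm above its seat; hand-in gave no verdict.

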